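Find the empty bay of the rack store and push its cover open

TASK

One of the four bays of the rack store on the bench is empty: press the covers gently on their finger marks until you find the one that rocks instead of stopping on a full rack, then push that cover fully open, so that its raised half stands nearly upright, and leave it so. Use the outside of the closed fingers only; do not pick up, knock over or shift the bottles, vials and other things standing about, and do not force the blocked covers.

Things in the scene. Friction and masses are not known exactly. Their poses are not given: they have to be found in the camera images.
- store: white steel rack store fixed to the bench, 186 (x) x 472 (y) x 80 mm high; origin at the centre of its underside, x from its front (robot side) to its back. Four bays at y = 168, 56, -56, -168 mm, x = -10 mm in its frame, each 94 x 88 mm, floor 6 mm above the bench, under identical grey covers flush with the top. Three hold full racks right under the cover; which one is empty is hidden and varies
- cover_1 (a joint): tilt of cover 1 (leftmost, largest y), a plate 90 (x) x 84 x 5 mm on a pivot across its middle (along y, 2.5 mm below the store's top). 0 = closed; grows to the stop at 1.4 rad as the front half goes down and the back half rises; no tilt the other way. Pivot friction (0.06 N m, 2 N at the finger mark) keeps it where it is left. Over a full bay it stops at about 0.04 rad (under 2 mm)
- press_1 (a point): centre of the round finger mark (22 mm ring) on top of cover 1, 32 mm in front of its pivot, 80 mm above the bench when closed; moves with the cover
- edge_1 (a point): middle of the back edge of cover 1, on its top face, 45 mm behind its pivot, 80 mm above the bench when closed; rises and comes forward as the cover opens
- cover_2 (a joint): tilt of cover 2 (second from the left), a plate 90 (x) x 84 x 5 mm on a pivot across its middle (along y, 2.5 mm below the store's top). 0 = closed; grows to the stop at 1.4 rad as the front half goes down and the back half rises; no tilt the other way. Pivot friction (0.06 N m, 2 N at the finger mark) keeps it where it is left. Over a full bay it stops at about 0.04 rad (under 2 mm)
- press_2 (a point): centre of the round finger mark (22 mm ring) on top of cover 2, 32 mm in front of its pivot, 80 mm above the bench when closed; moves with the cover
- edge_2 (a point): middle of the back edge of cover 2, on its top face, 45 mm behind its pivot, 80 mm above the bench when closed; rises and comes forward as the cover opens
- cover_3 (a joint): tilt of cover 3 (third from the left), a plate 90 (x) x 84 x 5 mm on a pivot across its middle (along y, 2.5 mm below the store's top). 0 = closed; grows to the stop at 1.4 rad as the front half goes down and the back half rises; no tilt the other way. Pivot friction (0.06 N m, 2 N at the finger mark) keeps it where it is left. Over a full bay it stops at about 0.04 rad (under 2 mm)
- press_3 (a point): centre of the round finger mark (22 mm ring) on top of cover 3, 32 mm in front of its pivot, 80 mm above the bench when closed; moves with the cover
- edge_3 (a point): middle of the back edge of cover 3, on its top face, 45 mm behind its pivot, 80 mm above the bench when closed; rises and comes forward as the cover opens
- cover_4 (a joint): tilt of cover 4 (rightmost, smallest y), a plate 90 (x) x 84 x 5 mm on a pivot across its middle (along y, 2.5 mm below the store's top). 0 = closed; grows to the stop at 1.4 rad as the front half goes down and the back half rises; no tilt the other way. Pivot friction (0.06 N m, 2 N at the finger mark) keeps it where it is left. Over a full bay it stops at about 0.04 rad (under 2 mm)
- press_4 (a point): centre of the round finger mark (22 mm ring) on top of cover 4, 32 mm in front of its pivot, 80 mm above the bench when closed; moves with the cover
- edge_4 (a point): middle of the back edge of cover 4, on its top face, 45 mm behind its pivot, 80 mm above the bench when closed; rises and comes forward as the cover opens
- vial_a: amber glass vial with white cap, 20 mm diameter, 32 mm high, loose on the store's top behind the wall between covers 1 and 2; origin at the centre of its underside
- vial_b: the same kind of vial, behind the wall between covers 3 and 4
- stopper: black rubber stopper, 26 mm diameter, 26 mm high, loose on the store's front strip between covers 2 and 3; origin at the centre of its underside
- bottle_a: glass bottle with blue cap, 76 mm diameter, 150 mm high, on the bench left of the store; origin at the centre of its underside
- bottle_b: the same kind of bottle with a paper label, on the bench right of the store
- beaker: glass beaker, 70 mm diameter, 85 mm high, on the bench behind the store; origin at the centre of its underside
- spanner: steel open-ended spanner 160 mm long, lying on the bench behind the store; origin below its middle

How it is judged:
By the outcome, as a careful person would: the job done as asked, in the order asked, and still so for the second after the job is handed in, with the robot touching nothing.
It also fails if it takes over 58 s, if anything falls off the work surface, if the arm or the gripper's body presses on something with over 40 N, if the wrist force passes 120 N, or if a joint passes its speed limit or range.

ROBOT

A 7-joint arm with a two-finger parallel gripper is mounted at the origin on the work surface. World frame = base frame: x ahead of the robot, y to its left, z up, the work surface at z = 0. Lengths are in m, angles in rad, forces in N, time in s.
With the tool pointing down it reaches from about 0.4 to 0.875 m from the base axis. Payload 19.3 kg.
Tool frame: the origin (TCP) lies between the finger pads; the fingertips stand 17 mm ahead of it and the grasp point (between the pads) lies 2 mm behind it (bot.finger_overhang is the distance from the TCP to the fingertips, in m); z points along the fingers, y is the line along which they close (so a half turn about z gives the same grasp; the last joint's range is limited). The gripper opens to 85 mm and grips with 20 to 120 N. Pads are 22 mm wide; open, the fingers measure 114 mm over their backs; the gripper's body (76 mm by 85 mm) begins 54 mm behind the grasp point. The pads swing forward as they close: fully open they stand 13 mm farther back than shut.
Start: joints at [-0.07, 0.521, -0.036, 1.599, 0.021, 1.021, -0.113], TCP at [0.625, -0, 0.248] pointing down, gripper open.
Joint ranges: [-2.91, 2.91], [-0.3, 2.13], [-1.5, 1.42], [0.17, 2.43], [-1.26, 4.41], [0.16, 1.93], [-2.52, 2.52]. Speed limits (rad/s): [1.89, 1.89, 2.39, 2.39, 3.01, 3.01, 3.01].

INTERFACE

Orientations are given as [roll, pitch, yaw] about the fixed x, y, z axes, in that order (R = Rz(yaw) Ry(pitch) Rx(roll)).
In Python, from workcell import observe, grab_frame, bot gives the robot as it stands.
- The arm moves only by the shell command python3 -m crank 'ROWS' [FORCE]. ROWS is a JSON object of lists of equal length, an entry for each row: "linear": the shift along the world's x, y, z each as a share of 0.25 m, from -1 to 1, a list of three; "delta_rot": the turn, a rotation vector about the world's x, y, z each as a share of 30 degrees, from -1 to 1, a list of three; "fingers": the opening, from -1 (shut) to 1 (fully open). In form: {"linear": [[dx, dy, dz], ...], "delta_rot": [[rx, ry, rz], ...], "fingers": [fingers, ...]}. A call has 1 to 5 rows; each row is the pose to reach, as a shift and turn from the pose commanded when the call began; what a row does not reach only later rows make up. A row lasts 1/10 s, in which the tool goes at most 50 mm and 8.59 degrees, less where a joint would pass 70% of its speed; a pose out of reach is approached as far as the arm can. A call with a number of a shift or a turn outside -1 to 1 is refused whole. A call with a gripper value outside its range is refused whole. The fingers move at their own pace and stop on an object; FORCE is the grip in N (left out, the last holds). Time passes only in rows, so rows that repeat a pose let the fingers close. It gives the time, the measured TCP pose, the force, the opening and the grip force at its end, in the units of the state.
- observe(): the state, without advancing time (a new reading comes with each control period).
- grab_frame(name): name is "scene" or "side" or "wrist"; returns a dict with "image" (480x640x3 uint8, red, green, blue), "mtx" (3x3 intrinsics, pixels), "xyz" and "orientation" of the camera in the world. Camera axes: x right, y down, z forward; pixel columns grow to the right and rows downward; lengths in m; the calibration is good to about 2 mm. A picture is of the moment at which its call begins. There is no depth.
- bot.job_done(): hands the job in; it is judged then, once.
The state is a dict: "clock": time; "qpos": joint angles; "qd": joint speeds; "joint_efforts": joint torques, N m; "position": TCP position; "tool_rot": TCP orientation; "force": force on the tool from outside, world axes, zero at the start; "moment": the same for the moment, N m; "grip_width": finger opening in m; "finger_force": force on a finger pad.
Only numpy, scipy, OpenCV 4.12 (cv2) and the standard library are available. Lean on these libraries where they do the work, as an engineer would, in place of code of your own. Each camera call takes 0.05 s, during which the arm holds its last target. There are 200 camera calls.

## Working session

There is one attempt and no reset: what is moved stays moved. The work goes in short steps, Python scripts to look and compute and a shell command to move; the robot and the scene stay as the last step left them, time stands still between calls to the robot, and variables do not carry over. Pictures are saved under pics/ and viewed, at most 10 in all, crops included, and the job is handed in when it is done.

```bash
mkdir -p pics; ls; cat > h.py <<'E'
import numpy as np,cv2
from scipy.spatial.transform import Rotation as R
from workcell import observe,grab_frame,bot
def snap(n,f):
    g=grab_frame(n); cv2.imwrite(f'pics/{f}.png',g['image'][:,:,::-1]); np.save(f'pics/{f}.npy',np.array([g],dtype=object),allow_pickle=True); return g
def rot(g):
    o=np.array(g['orientation'],float)
    return o if o.shape==(3,3) else R.from_euler('xyz',o).as_matrix()
def ray(g,u,v,z):
    d=rot(g)@np.linalg.inv(np.array(g['mtx']))@[u,v,1]; c=np.array(g['xyz']); return c+d*(z-c[2])/d[2]
def load(f): return np.load(f'pics/{f}.npy',allow_pickle=True)[0]
def proj(g,p):
    q=np.array(g['mtx'])@rot(g).T@(np.array(p)-g['xyz']); return q[:2]/q[2]
E
python3 - <<'E'
from h import *
for n in('scene','side','wrist'):
    g=snap(n,n+'0'); print(n,g['xyz'],g['orientation'])
s=observe();print(s)
E
```

```text
pics
scene [1.26871782 0.26051848 0.84516399] [-2.39168835 -0.00731477  1.92452801]
side [ 0.18551368 -0.37982907  0.79206711] [-2.47475324 -0.01342332 -0.81835253]
wrist [0.6254625  0.06838614 0.37456316] [2.86716729e+00 1.25868586e-03 7.39943703e-04]
{'clock': 0.15, 'qpos': array([-0.07019129,  0.52184207, -0.03630904,  1.59985005,  0.02119115,
        1.02110164, -0.11281416]), 'qd': array([-9.09393617e-05, -1.96709446e-03, -5.03597635e-05, -1.87036071e-03,
        4.14135038e-04, -1.00984679e-05,  9.48872259e-04]), 'joint_efforts': array([ 4.00798544e-04, -9.27376485e+01,  1.98035471e+00, -3.70049715e+01,
        1.79930578e-02,  6.46477114e-03, -1.41420460e-05]), 'position': array([ 6.24774218e-01, -4.13503236e-05,  2.47889649e-01]), 'tool_rot': array([-3.14077803e+00,  5.57435647e-05,  1.57074011e+00]), 'force': array([ 0.42050101, -0.44656489, -0.49515978]), 'moment': array([-0.03092555,  0.04657619, -0.03023589]), 'finger_force': 0.0, 'grip_width': 0.08556312624568695}
```

View pictures.

View pics/scene0.png

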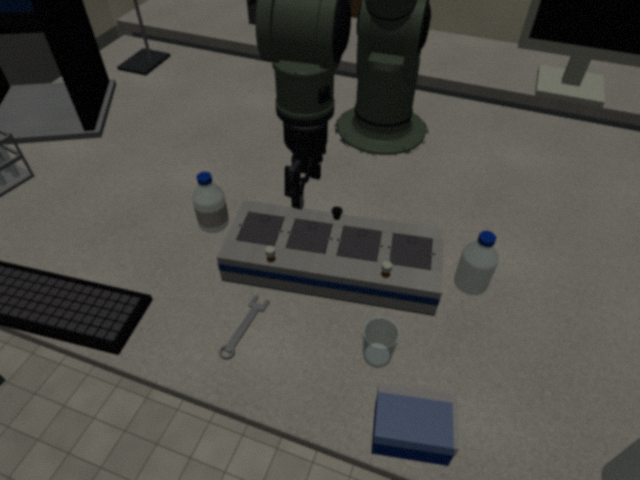

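View pics/side0.png

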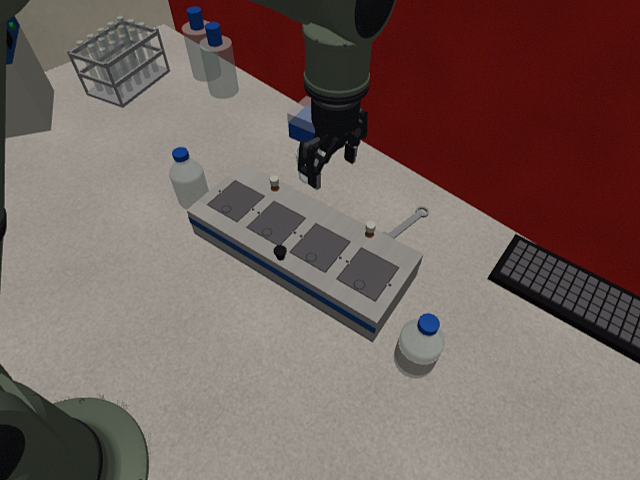

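The side view shows the store with its four grey covers (finger marks near (227,209), (267,232), (311,257), (360,285)), the stopper at (280,252) and vials at (274,183) and (370,230). Next I locate the covers by mask.

```bash
python3 - <<'E'
from h import *
for n,box in(('side0',(180,160,420,330)),('scene0',(220,200,450,290))):
    g=load(n); im=g['image'].astype(int); x0,y0,x1,y1=box
    sub=im.max(2)
    lo,hi=(60,115) if n=='side0' else (35,95)
    print(n,[tuple(im[p]) for p in ([(205,240),(222,285),(280,375)] if n=='side0' else [(225,260),(242,360),(225,285)])])
    m=((sub<hi)&(sub>lo)&((im.max(2)-im.min(2))<25)).astype(np.uint8); k=np.zeros_like(m);k[y0:y1,x0:x1]=m[y0:y1,x0:x1]
    k=cv2.morphologyEx(k,cv2.MORPH_OPEN,np.ones((3,3),np.uint8))
    cs,_=cv2.findContours(k,cv2.RETR_EXTERNAL,cv2.CHAIN_APPROX_NONE)
    C=[]
    for c in cs:
        if cv2.contourArea(c)<500: continue
        P=np.array([ray(g,*p[0],0.08)[:2] for p in c],np.float32)
        r=cv2.minAreaRect(P); print(cv2.contourArea(c),np.round(r[0],4),np.round(r[1],4),round(r[2],1)); C.append(r[0])
    if len(C)==4:
        C=np.array(sorted(C,key=lambda c:-c[1])); d=C[0]-C[3]; print('yaw deg',np.degrees(np.arctan2(-d[0],d[1])),'pivots',C.round(4).tolist())
        y=np.arctan2(-d[0],d[1]); print('press',(C-0.032*np.array([np.cos(y),np.sin(y)])).round(4).tolist())
E
```

```text
side0 [(np.int64(80), np.int64(76), np.int64(78)), (np.int64(78), np.int64(75), np.int64(77)), (np.int64(81), np.int64(79), np.int64(81))]
1657.0 [ 0.5983 -0.124 ] [0.0943 0.088 ] 8.8
885.5 [0.4653 0.0087] [0.012 0.409] 8.8
1489.0 [ 0.5808 -0.013 ] [0.0947 0.0904] 9.4
1049.5 [ 0.497  -0.0034] [0.1561 0.492 ] 27.3
1318.0 [0.5641 0.0969] [0.0944 0.0892] 7.8
1172.0 [0.5461 0.2079] [0.0949 0.0888] 9.0
536.5 [0.4988 0.2964] [0.0978 0.0593] 54.4
scene0 [(np.int64(46), np.int64(46), np.int64(47)), (np.int64(47), np.int64(46), np.int64(45)), (np.int64(94), np.int64(93), np.int64(87))]
753.5 [ 0.7397 -0.0454] [0.0283 0.2047] 9.5
11878.5 [0.579  0.0411] [0.2324 0.464 ] 9.0
```

Pivots: 1 (0.546,0.208), 2 (0.564,0.097), 3 (0.581,-0.013), 4 (0.598,-0.124), store yaw about 9°. I'll close the fingers, turn the tool -81° so they close along the store's y, and start at cover 3.

```bash
python3 -m crank '{"linear":[[-0.29,-0.07,-0.2],[-0.29,-0.07,-0.2],[-0.29,-0.07,-0.2],[-0.29,-0.07,-0.2],[-0.29,-0.07,-0.2]],"delta_rot":[[0,0,-0.9],[0,0,-0.9],[0,0,-0.9],[0,0,-0.9],[0,0,-0.9]],"fingers":[-1,-1,-1,-1,-1]}' 20
python3 -m crank '{"linear":[[0,0,0],[0,0,0],[0,0,0],[0,0,0]],"delta_rot":[[0,0,-0.9],[0,0,-0.9],[0,0,-0.9],[0,0,-0.9]],"fingers":[-1,-1,-1,-1]}'
python3 -m crank '{"linear":[[0,0,-0.2],[0,0,-0.2],[0,0,-0.2],[0,0,-0.2],[0,0,-0.2]],"delta_rot":[[0,0,-0.9],[0,0,-0.9],[0,0,-0.9],[0,0,-0.9],[0,0,-0.9]],"fingers":[-1,-1,-1,-1,-1]}'
python3 - <<'E'
from h import *
snap('wrist','w1')
s=observe();print(s['position'],s['tool_rot'],s['force'],s['grip_width'])
E
```

```text
clock: 0.65
position: [0.5532, -0.0171, 0.1986]
tool_rot: [3.141, -0.0, 1.103]
force: [0.8, -0.2, 0.3]
grip_width: 0.0123
finger_force: 0.0
clock: 1.05
position: [0.5532, -0.0172, 0.1985]
tool_rot: [3.141, -0.0, 0.629]
force: [0.9, 0.9, 0.4]
grip_width: 0.0001
finger_force: 0.0
clock: 1.55
position: [0.5528, -0.0172, 0.1484]
tool_rot: [3.142, -0.0, 0.164]
force: [-0.3, 0.1, 0.0]
grip_width: -0.0
finger_force: 0.0
[ 0.55280427 -0.01732874  0.14847744] [-3.14149913e+00 -4.81115422e-04  1.63953144e-01] [-0.45903738  1.25991074  0.241931  ] -0.00039105427024720596
```

View pics/w1.png

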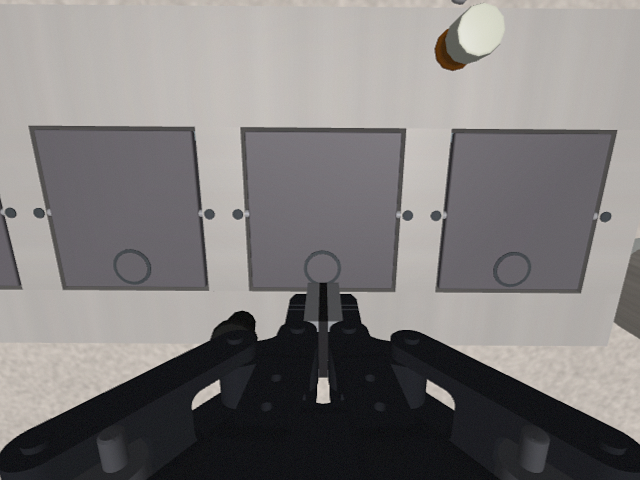

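The wrist view shows the fingers centred before cover 3's ring (322,267), with rings 4 and 2 at (512,268) and (132,266), and the stopper at (240,322) beside. I'll get the rings' positions.

```bash
python3 - <<'E'
from h import *
g=load('w1')
for u,v in((322,267),(512,268),(132,266),(323,128),(240,325)): print(u,v,ray(g,u,v,0.08).round(4))
E
python3 -m crank '{"linear":[[0,0,-0.15],[0,0,-0.18],[0,0,-0.18]],"delta_rot":[[0,0,0],[0,0,0],[0,0,0]],"fingers":[-1,-1,-1]}'
```

```text
322 267 [ 0.5506 -0.0175  0.08  ]
512 268 [ 0.5685 -0.129   0.08  ]
132 266 [0.5328 0.0938 0.08  ]
323 128 [ 0.6283 -0.0051  0.08  ]
240 325 [0.5044 0.0267 0.08  ]
clock: 1.9
position: [0.5519, -0.0177, 0.1027]
tool_rot: [-3.141, 0.002, 0.159]
force: [0.2, -0.0, 0.1]
grip_width: 0.0001
finger_force: 0.0
```

Rings agree with the estimate. Pressing down in small steps (2 mm each).

```bash
for i in 1 2; do python3 -m crank '{"linear":[[0,0,-0.008],[0,0,-0.012],[0,0,-0.012]],"delta_rot":[[0,0,0],[0,0,0],[0,0,0]],"fingers":[-1,-1,-1]}' | egrep 'pos|^force'; done
```

```text
position: [0.5528, -0.0175, 0.101]
force: [0.0, 0.1, 0.5]
position: [0.5525, -0.0175, 0.0972]
force: [0.2, 0.0, -0.0]
```

```bash
python3 -m crank '{"linear":[[0,0,-0.006],[0,0,-0.006]],"delta_rot":[[0,0,0],[0,0,0]],"fingers":[-1,-1]}' | egrep 'pos|^force'
```

```text
position: [0.5524, -0.0175, 0.0957]
force: [-1.2, 0.3, 0.0]
```

```bash
python3 -m crank '{"linear":[[0,0,-0.006],[0,0,-0.006]],"delta_rot":[[0,0,0],[0,0,0]],"fingers":[-1,-1]}' | egrep 'pos|^force'
```

```text
position: [0.5524, -0.0175, 0.0941]
force: [-0.1, -0.5, 0.7]
```

```bash
python3 -m crank '{"linear":[[0,0,-0.006],[0,0,-0.006]],"delta_rot":[[0,0,0],[0,0,0]],"fingers":[-1,-1]}' | egrep 'pos|^force'
```

```text
position: [0.5525, -0.0175, 0.0926]
force: [0.1, -0.7, 1.8]
```

```bash
python3 -m crank '{"linear":[[0,0,-0.006],[0,0,-0.006]],"delta_rot":[[0,0,0],[0,0,0]],"fingers":[-1,-1]}' | egrep 'pos|^force'
```

```text
position: [0.5526, -0.0175, 0.0912]
force: [-0.2, -0.7, 1.8]
```

```bash
python3 -m crank '{"linear":[[0,0,-0.006],[0,0,-0.006]],"delta_rot":[[0,0,0],[0,0,0]],"fingers":[-1,-1]}' | egrep 'pos|^force'
```

```text
position: [0.5527, -0.0175, 0.0897]
force: [0.7, 0.7, 1.9]
```

```bash
python3 -m crank '{"linear":[[0,0,-0.008],[0,0,-0.014],[0,0,-0.014]],"delta_rot":[[0,0,0],[0,0,0],[0,0,0]],"fingers":[-1,-1,-1]}' | egrep 'pos|^force'
python3 - <<'E'
from h import *
snap('wrist','w2'); print(observe()['force'])
E
```

```text
position: [0.5523, -0.0175, 0.086]
force: [-0.3, -0.4, 0.8]
[-0.38850442 -0.31181588 -0.05737641]
```

View pics/w2.png

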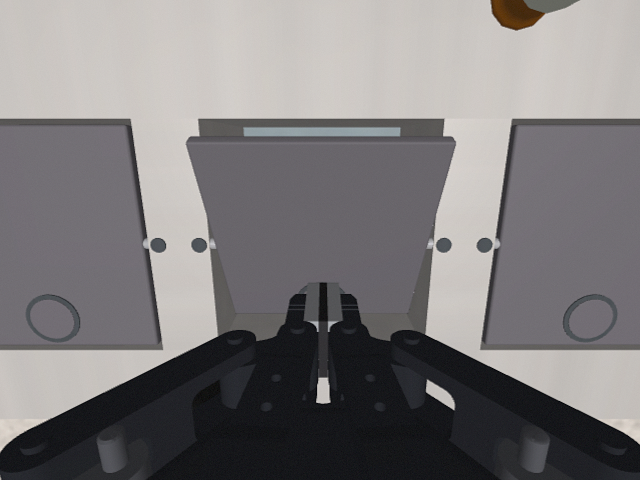

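The wrist view shows cover 3 rocking freely: its back edge is raised (row 140) with the bay visible behind and in front, and the force is only about 2 N. Cover 3 is the empty bay, so I push further down, then backwards.

```bash
python3 -m crank '{"linear":[[0,0,-0.015],[0,0,-0.03],[0,0,-0.045],[0,0,-0.055],[0,0,-0.055]],"delta_rot":[[0,0,0],[0,0,0],[0,0,0],[0,0,0],[0,0,0]],"fingers":[-1,-1,-1,-1,-1]}' | egrep 'pos|^force'
python3 -m crank '{"linear":[[0.01,0.0015,0],[0.02,0.003,0],[0.025,0.004,0],[0.025,0.004,0]],"delta_rot":[[0,0,0],[0,0,0],[0,0,0],[0,0,0]],"fingers":[-1,-1,-1,-1]}' | egrep 'pos|^force'
```

```text
position: [0.5522, -0.0176, 0.072]
force: [-0.3, 0.9, 0.2]
position: [0.5588, -0.0165, 0.0725]
force: [-3.4, -0.6, -1.5]
```

```bash
python3 -m crank '{"linear":[[0.008,0.0013,0],[0.012,0.002,0],[0.012,0.002,0]],"delta_rot":[[0,0,0],[0,0,0],[0,0,0]],"fingers":[-1,-1,-1]}' | egrep 'pos|^force'
python3 - <<'E'
from h import *
snap('wrist','w3');snap('side','s3')
E
```

```text
position: [0.5619, -0.016, 0.0725]
force: [-3.1, -0.4, -0.7]
```

View pics/w3.png

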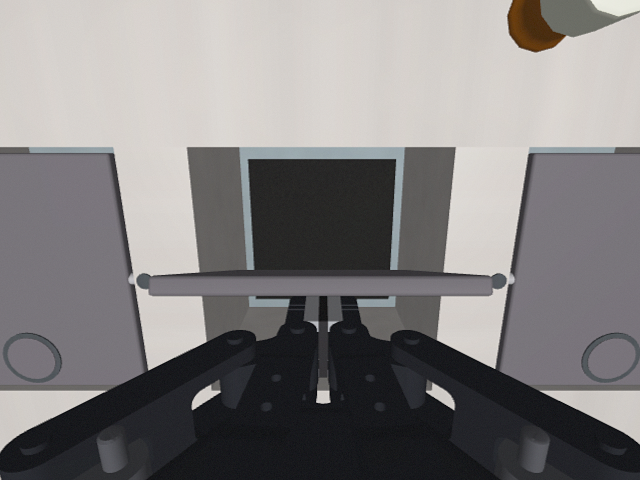

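Cover 3 is nearly edge-on (rows 270–295), the bay floor visible behind. Pushing on to the stop.

```bash
python3 -m crank '{"linear":[[0.006,0.001,0],[0.008,0.0013,0],[0.008,0.0013,0]],"delta_rot":[[0,0,0],[0,0,0],[0,0,0]],"fingers":[-1,-1,-1]}' | egrep 'pos|^force'
```

```text
position: [0.5638, -0.0157, 0.0725]
force: [-3.6, 0.6, -2.2]
```

```bash
python3 -m crank '{"linear":[[0.006,0.001,0],[0.006,0.001,0]],"delta_rot":[[0,0,0],[0,0,0]],"fingers":[-1,-1]}' | egrep 'pos|^force'
```

```text
position: [0.5654, -0.0154, 0.0725]
force: [-4.3, -0.8, -2.0]
```

```bash
python3 -m crank '{"linear":[[0.006,0.001,0],[0.006,0.001,0]],"delta_rot":[[0,0,0],[0,0,0]],"fingers":[-1,-1]}' | egrep 'pos|^force'
```

```text
position: [0.5657, -0.0154, 0.0724]
force: [-10.5, -1.2, 4.0]
```

```bash
python3 -m crank '{"linear":[[0.006,0.001,0],[0.006,0.001,0]],"delta_rot":[[0,0,0],[0,0,0]],"fingers":[-1,-1]}' | egrep 'pos|^force'
```

```text
position: [0.566, -0.0154, 0.0722]
force: [-18.4, -2.5, 9.7]
```

Stop reached (position stands, force rises). Back off, then lift clear and check.

```bash
python3 -m crank '{"linear":[[-0.02,-0.003,0],[-0.04,-0.006,0],[-0.04,-0.006,0]],"delta_rot":[[0,0,0],[0,0,0],[0,0,0]],"fingers":[-1,-1,-1]}' | egrep 'pos|^force'
python3 -m crank '{"linear":[[0,0,0.1],[0,0,0.25],[0,0,0.45],[-0.2,0,0.6],[-0.2,0,0.6]],"delta_rot":[[0,0,0],[0,0,0],[0,0,0],[0,0,0],[0,0,0]],"fingers":[-1,-1,-1,-1,-1]}' | egrep 'pos|^force'
python3 - <<'E'
from h import *
a=snap('wrist','w4')['image'];b=snap('side','s4')['image'];c=snap('scene','c4')['image']
cv2.imwrite('pics/m4.png',np.vstack([cv2.resize(x,(400,300)) for x in(a,)]+[np.zeros((0,400,3),np.uint8)])[:,:,::-1])
cv2.imwrite('pics/m5.png',np.hstack([cv2.resize(b[140:360,160:480],(400,275)),cv2.resize(c[160:380,180:500],(400,275))])[:,:,::-1])
E
```

```text
position: [0.5583, -0.0165, 0.0728]
force: [-0.1, -0.0, 0.4]
position: [0.5071, -0.0167, 0.2256]
force: [0.7, -0.3, -0.9]
```

View pics/m5.png

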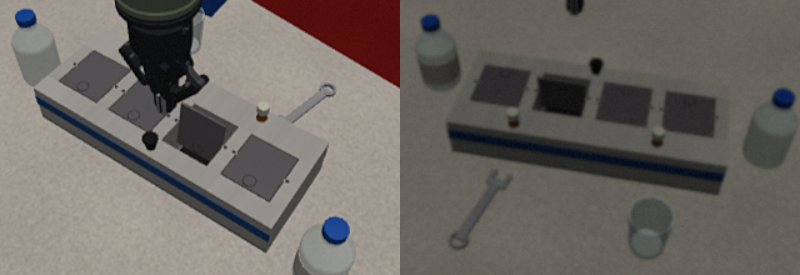

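View pics/w4.png

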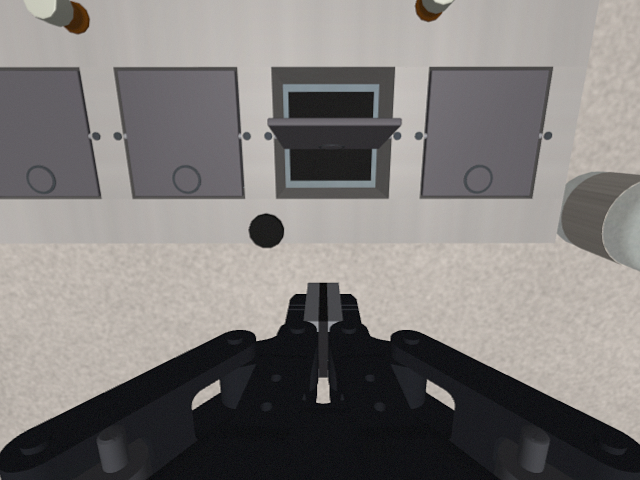

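The cover stands nearly upright at its stop in all views (wrist rows 118–148), the stopper, vials and bottles stand as before, and the gripper is clear.

```bash
python3 -c "
from workcell import bot
print(bot.job_done())"
```

```text
the job is handed in; nothing more can be done
None
```

The empty bay is under cover 3: it rocked at about 2 N on the first press, so I pressed no other cover. I pushed it to its stop and left it nearly upright, with everything else standing undisturbed in the final pictures, and the job is handed in.

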